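Release the latched seal tray with the pin

TASK

Take the long thin release pin out of its stand and push it straight down through the round access hole in the top of the grey case until the hidden latch lets go and the tray springs out of the front. Then put the pin back upright in the stand it came from, seated on its collar.

Things in the scene. Friction and masses are not known exactly. Their poses are not given: they have to be found in the camera images.
- pin_handle (a point): Centre of the square black handle (16 x 16 x 56 mm) of the loose release pin, 80 g. Below it: steel collar 46 mm wide, 6 mm thick (top 28, underside 34 mm below this point), then a steel rod 6 mm thick, 75 mm long (tip 109 mm below). z up along the pin, x, y square to the handle's faces. It starts upright in its stand. The stubby punch with a round knob in the like stand is not needed.
- stand_hole (a point): Centre of the 22 mm round hole, at the upper face of the top plate, in the stand where the release pin starts: fixed, open, aluminium, 60 x 60 x 85 mm high, four thin posts, top plate 6 mm thick. z up. With the pin seated on its collar, its handle's centre is 34 mm above this point.
- access_hole (a point): Centre of the 22 mm round hole in the top of the fixed grey case (130 deep, 110 wide, 80 mm high), at its upper face, 36 mm behind the middle; -x to the case's front, z up. The latch's spring pad (32 x 32 mm) is 50 mm below; it trips with the rod's tip 57 mm down and yields on to 75 mm, where the pin's collar meets the case. Takes 3 to 5 N; push the tip 62 to 70 mm down.
- tray (a joint): How far the tray has come out of the case's front, in m: 0 shut and latched, 0.06 fully out. A light spring drives it out in about half a second once the latch is tripped, and it stays out. The pin in the hole does not block it.
There are look-alikes about, which are no part of the job. What is shaped like the part that bears pin_handle but pink or purple is not meant.

How it is judged:
By the outcome, as a careful person would: the job done as asked, in the order asked, and still so for the second after the job is handed in, with the robot touching nothing.
It also fails if it takes over 48 s, if anything falls off the work surface, if the arm or the gripper's body presses on something with over 40 N, if the wrist force passes 120 N, or if a joint passes its speed limit or range.

ROBOT

A 7-joint arm with a two-finger parallel gripper is mounted at the origin on a cart in front of the work surface, level with it; the furniture and walls round the work are solid. World frame = base frame: x ahead of the robot, y to its left, z up, the work surface at z = 0. Lengths are in m, angles in rad, forces in N, time in s.
With the tool pointing down it reaches from about 0.425 to 0.925 m from the base axis. Payload 6.8 kg.
Tool frame: the origin (TCP) lies on the centre line of the jaws, within the pads' length; the fingertips stand 25 mm ahead of it and the grasp point (between the pads) lies 6 mm ahead of it; z points along the fingers, y is the line along which they close (so a half turn about z gives the same grasp; the last joint's range is limited). The gripper opens to 85 mm and grips with 20 to 120 N. Pads are 22 mm wide; open, the fingers measure 114 mm over their backs; the gripper's body (76 mm by 85 mm) begins 54 mm behind the grasp point. The pads swing forward as they close: fully open they stand 13 mm farther back than shut.
Start: joints at [1.09, 0.477, 0.022, 1.555, -0.011, 1.109, -0.083], TCP at [0.246, -0.629, 0.256] pointing down, gripper open.
Joint ranges: [-2.96, 2.96], [-0.34, 2.1], [-1.41, 1.46], [0.24, 2.44], [-1.37, 4.51], [0.17, 1.92], [-2.96, 2.96]. Speed limits (rad/s): [2.39, 2.39, 3.14, 3.14, 3.14, 3.14, 3.14].

INTERFACE

Orientations are given as a rotation vector (axis times angle).
In Python, from bench import telemetry, grab_frame, job gives the robot as it stands.
- The arm moves only by the tool apply_moves, never from a script. Its argument "rows" is a list of rows, each a list of 2 entries, a list of its own where there are three numbers: the shift along the tool's x, y, z each as a share of 250 mm, from -1 to 1, then the turn, a rotation vector about the tool's x, y, z each as a share of pi rad, from -1 to 1. A call has 1 to 10 rows; each row is the pose to reach, as a shift and turn from the pose commanded when the call began, along the tool's axes at that moment, turning the shorter way round; what a row does not reach only later rows make up. A row lasts 1/8 s, in which the tool goes at most 62.5 mm and 10.7 degrees, less where a joint would pass 70% of its speed; a pose out of reach is approached as far as the arm can. A call with a number of a shift or a turn outside -1 to 1 is refused whole. A call with a gripper value outside its range is refused whole. "jaw" is the gripper's target within -1 to 1 (fully open at 1, half-way at 0, shut at -1), set as the call begins (left out, the last holds). The fingers move at their own pace and stop on an object; "newtons" is the grip in N (left out, the last holds). Time passes only in rows, so rows that repeat a pose let the fingers close. It gives the time, the measured TCP pose, the force, the opening and the grip force at its end, in the units of the state.
- telemetry.get_obs(): the state, without advancing time (a new reading comes with each control period).
- grab_frame(name): name is "scene" or "top" or "wrist"; returns a dict with "frame" (480x640x3 uint8, red, green, blue), "vertical_fov" (degrees; the focal length in pixels is half the picture's height over the tangent of half this angle, whatever the lens; pixels are square), "cx", "cy" (the principal point, pixels), "origin" and "attitude" of the camera in the world. Camera axes: x right, y up, looking along -z (the intrinsics and any distortion apply to the point x, -y, -z); pixel columns grow to the right and rows downward; lengths in m; the calibration is good to about 2 mm. A picture is of the moment at which its call begins. There is no depth.
- job.hand_in(): hands the job in; it is judged then, once.
The state is a dict: "clock": time; "joints": joint angles; "qvel": joint speeds; "tau": joint torques, N m; "tcp_pos": TCP position; "orientation": TCP orientation; "contact_force": force on the tool from outside, world axes, zero at the start; "moment": the same for the moment, N m; "grip_width": finger opening in m; "gripper_force": force on a finger pad.
Only numpy, scipy, OpenCV 4.12 (cv2) and the standard library are available. Lean on these libraries where they do the work, as an engineer would, in place of code of your own. Each camera call takes 0.05 s, during which the arm holds its last target. There are 200 camera calls.

## Working session

There is one attempt and no reset: what is moved stays moved. The work goes in short steps, Python scripts to look and compute and a tool call to move; the robot and the scene stay as the last step left them, time stands still between calls to the robot, and variables do not carry over. Pictures are saved under pics/ and viewed, at most 10 in all, crops included, and the job is handed in when it is done.

Besides the shell and the picture viewer there is one more tool, called after "Call:" as name(argument=value, ...) on one line, values as JSON. apply_moves: Moves the arm, as the interface text tells. Its arguments: {"type":"object","properties":{"rows":{"type":"array"},"jaw":{"type":"number"},"newtons":{"type":"number"}},"required":["rows"]}

```bash
ls; mkdir -p pics; cat > h.py <<'E'
import numpy as np, cv2, pickle
from bench import telemetry, grab_frame, job
from scipy.spatial.transform import Rotation as R
def save(n,tag):
    f=grab_frame(n); cv2.imwrite(f'pics/{tag}.png',f['frame'][:,:,::-1]); pickle.dump(f,open(f'{tag}.pkl','wb')); return f
def att(f):
    a=np.array(f['attitude'],float)
    return a if a.shape==(3,3) else (R.from_rotvec(a).as_matrix() if a.size==3 else None)
def foc(f): return f['frame'].shape[0]/2/np.tan(np.radians(f['vertical_fov'])/2)
def ray(f,u,v):
    d=np.array([(u-f['cx'])/foc(f),-(v-f['cy'])/foc(f),-1.]); return np.array(f['origin']),att(f)@d
def plane(f,u,v,z):
    o,d=ray(f,u,v); return o+d*(z-o[2])/d[2]
def proj(f,p):
    c=att(f).T@(np.array(p)-f['origin']); return f['cx']+foc(f)*c[0]/-c[2], f['cy']-foc(f)*c[1]/-c[2]
E
python3 - <<'E'
from h import *
print(telemetry.get_obs())
for n in('scene','top'):
    f=save(n,n+'0'); print({k:v for k,v in f.items() if k!='frame'})
E
```

```text
pics
{'clock': 0.0, 'joints': array([ 1.08988894,  0.47780401,  0.02234677,  1.55645531, -0.01149108,
        1.10926078, -0.08309434]), 'qvel': array([ 2.08569921e-03, -1.85956814e-04,  1.62811110e-03, -3.92970782e-04,
        1.17079309e-04, -3.63495824e-05, -1.24653200e-03]), 'tau': array([ 1.18971661e-04, -5.96450758e+01,  1.60800118e+00, -2.81193888e+01,
        1.24398016e-02,  9.30284295e-03, -5.68976930e-05]), 'tcp_pos': array([ 0.24564421, -0.62813931,  0.25532154]), 'orientation': array([-3.08545844e+00, -5.81935948e-01,  7.45308937e-04]), 'contact_force': array([ 0.54978055,  0.64592397, -0.14093447]), 'moment': array([ 0.03060451, -0.04212292, -0.03699631]), 'gripper_force': 0.0, 'grip_width': 0.08578143650614455}
{'vertical_fov': 57.533147279393646, 'cx': 317.5302830074479, 'cy': 238.0221404736328, 'origin': array([-0.07973849, -0.51632639,  0.4509901 ]), 'attitude': array([ 1.06128325, -0.5364274 , -0.86552669])}
{'vertical_fov': 45.584175345100796, 'cx': 316.11742099975373, 'cy': 225.10731367626764, 'origin': array([ 0.36088666, -0.05735935,  1.1911644 ]), 'attitude': array([ 0.16792176, -0.12937726, -1.56686036])}
```

View pics/scene0.png

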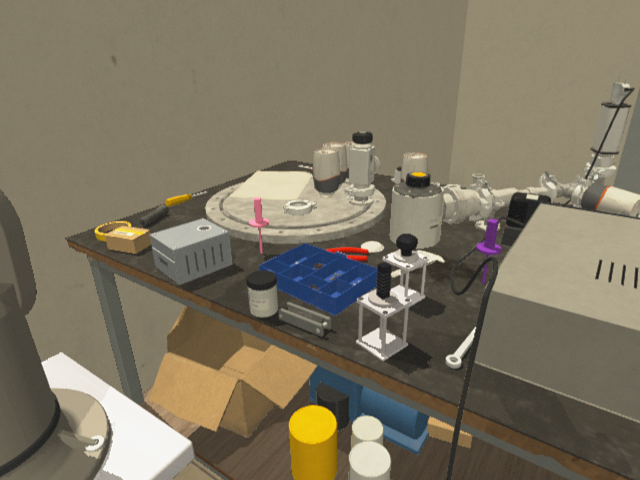

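View pics/top0.png

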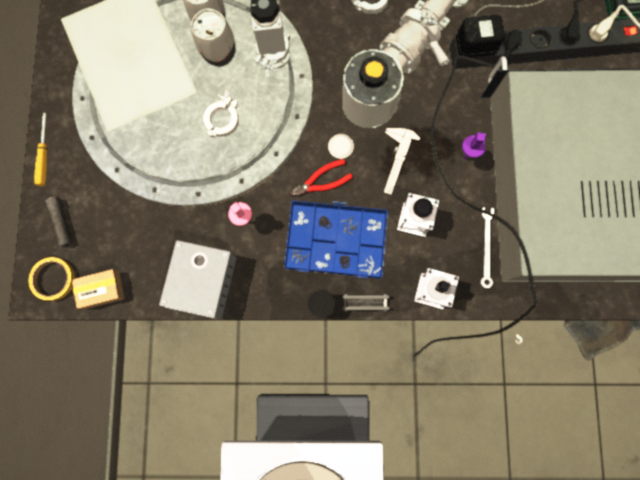

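Candidates for the pin: a black handle in the near stand at scene (384,280) / top (440,287), the knob punch at scene (406,243) / top (424,208), the pink pin at scene (258,215) / top (239,213) and the purple pin at scene (489,240) / top (474,145). By the description I choose the near-stand black handle. The case is at scene (192,250), with its hole at top (199,260).

```bash
python3 - <<'E'
from h import *
s=cv2.imread('pics/scene0.png');t=cv2.imread('pics/top0.png')
a=cv2.resize(s[225:365,340:440],(400,560),interpolation=cv2.INTER_CUBIC)
b=cv2.resize(t[265:312,412:465],(390,346),interpolation=cv2.INTER_CUBIC)
c=cv2.resize(t[236:322,155:240],(211,214),interpolation=cv2.INTER_CUBIC)
o=np.zeros((560,790,3),np.uint8);o[:,:400]=a;o[:346,400:]=b;o[346:,400:611]=c
cv2.imwrite('pics/crop1.png',o)
E
```

```text
(no output)
```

View pics/crop1.png

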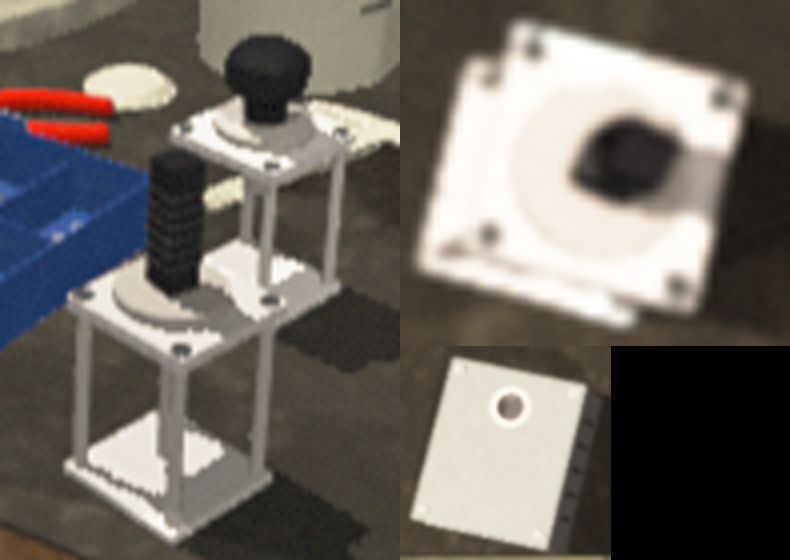

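The crop confirms a square ribbed black handle on a round collar in the near stand, with the round-knob punch behind it. The case hole is at top (199.7,260.5) and the plate screws centre on top (439.8,287.7).

```bash
cat > m.py <<'E'
from h import *
f=pickle.load(open('top0.pkl','rb'));s=pickle.load(open('scene0.pkl','rb'))
k=390/53
sc=[(412+(u-400)/k,265+v/k) for u,v in[(533,50),(720,97),(677,288),(488,233)]]
P=np.array([plane(f,*p,.085) for p in sc]);print('screws',P.round(4).tolist(),'c',P.mean(0).round(4))
d=P[0]-P[3];print('yaw stand',np.degrees(np.arctan2(d[1],d[0])), np.linalg.norm(P-np.roll(P,1,0),axis=1))
print('hole',plane(f,199.7,260.5,.08).round(4))
cc=[(155+(u-400)/2.482,236+(v-346)/2.488) for u,v in[(455,358),(585,382),(548,549),(412,517)]]
C=np.array([plane(f,*p,.08) for p in cc]);print('case',C.round(4).tolist(),C.mean(0));d=C[0]-C[3];print('yaw case',np.degrees(np.arctan2(d[1],d[0])),np.linalg.norm(C-np.roll(C,1,0),axis=1))
ht=plane(f,412+(642-400)/k,265+150/k,.147);print('handle top',ht)
for p in(P.mean(0),plane(f,199.7,260.5,.08),ht):print('scene px',proj(s,p))
print('box',[plane(f,u,v,.15).round(3).tolist() for u,v in((508,71),(515,275))])
print('scene handle top centre',340+175/4,225+157/4,'hole 203,229')
for u,v,z in((340+175/4,225+157/4,.147),(203,229,.08)):print(plane(s,u,v,z))
def tri(a,b):
    (o1,d1),(o2,d2)=a,b;A=np.stack([d1,-d2],1);t=np.linalg.lstsq(A,o2-o1,rcond=None)[0];return o1+t[0]*d1,o2+t[1]*d2
print(tri(ray(f,514,272),ray(s,538,204)))  # guess box corner
E
python3 m.py
```

```text
screws [[0.4802, -0.2504, 0.085], [0.4678, -0.2987, 0.085], [0.4182, -0.2854, 0.085], [0.4324, -0.237, 0.085]] c [ 0.4496 -0.2679  0.085 ]
yaw stand -15.674633801314284 [0.04962859 0.04985526 0.05135278 0.05042678]
hole [0.5037 0.1992 0.08  ]
case [[0.5431, 0.2457, 0.08], [0.5235, 0.1409, 0.08], [0.3928, 0.1659, 0.08], [0.4174, 0.2737, 0.08]] [0.46920455 0.20652561 0.08      ]
yaw case -12.53727375172252 [0.12874194 0.10667368 0.13310425 0.11058292]
handle top [ 0.4487369  -0.26545863  0.147     ]
scene px (np.float64(384.6511984555875), np.float64(299.09217725069306))
scene px (np.float64(204.21645196913337), np.float64(227.8029952115657))
scene px (np.float64(384.73533371377044), np.float64(263.3244423210406))
box [[0.864, -0.404, 0.15], [0.467, -0.392, 0.15]]
scene handle top centre 383.75 264.25 hole 203,229
[ 0.44530447 -0.26556699  0.147     ]
[0.49763341 0.19633421 0.08      ]
(array([ 0.46343685, -0.36323422,  0.23512617]), array([ 0.48346072, -0.4487383 ,  0.26463022]))
```

```bash
cat >> h.py <<'E'
def go(pos,yaw_deg):
    o=telemetry.get_obs();M=R.from_rotvec(o['orientation']).as_matrix()
    y=np.radians(yaw_deg);x=np.array([np.cos(y),np.sin(y),0])
    T=np.stack([x,np.cross([0,0,-1],x),[0,0,-1]],1)
    a=M.T@T; v=R.from_matrix(a).as_rotvec()
    print('clk',round(o['clock'],3),'tcp',o['tcp_pos'].round(4),'xaxis yaw',np.degrees(np.arctan2(M[1,0],M[0,0])).round(2),'F',np.round(o['contact_force'],2),'w',round(o['grip_width'],4))
    print('shift',(M.T@(np.array(pos)-o['tcp_pos'])/.25).round(4).tolist(),'turn',(v/np.pi).round(4).tolist())
E
python3 -c "
from h import *
go([.39,-.27,.30],-15)"
```

```text
clk 0.1 tcp [ 0.2456 -0.6282  0.2554] xaxis yaw 21.36 F [-0.13  0.64  0.61] w 0.0853
shift [1.0596, -1.1242, -0.1766] turn [-0.0005, 0.0002, 0.202]
```

Call:
apply_moves(rows=[[[0.94,-1.0,-0.18],[0,0,0.2]],[[0.94,-1.0,-0.18],[0,0,0.2]],[[0.94,-1.0,-0.18],[0,0,0.2]],[[0.94,-1.0,-0.18],[0,0,0.2]],[[0.94,-1.0,-0.18],[0,0,0.2]],[[0.94,-1.0,-0.18],[0,0,0.2]],[[0.94,-1.0,-0.18],[0,0,0.2]]], jaw=1)

```text
clock: 0.98
tcp_pos: [0.3751, -0.3074, 0.3016]
orientation: [-3.117, 0.391, -0.001]
contact_force: [0.1, -0.2, -0.5]
grip_width: 0.0855
gripper_force: 0.0
```

```bash
python3 -c "
from h import *
go([.449,-.267,.27],-15)
f=save('wrist','w1');print(f['origin'],att(f).round(3),f['vertical_fov'])
print(proj(f,[.449,-.267,.085]),proj(f,[.449,-.266,.147]))"
```

```text
clk 0.975 tcp [ 0.3751 -0.3074  0.3016] xaxis yaw -14.31 F [ 0.11 -0.15 -0.46] w 0.0855
shift [0.2466, -0.2297, 0.1267] turn [-0.0002, -0.0002, 0.0038]
[ 0.43938757 -0.3233041   0.4184202 ] [[-0.248  0.935  0.255]
 [-0.969 -0.239 -0.066]
 [-0.001 -0.263  0.965]] 68.91215488274307
(np.float64(256.51443243799633), np.float64(146.48735258104082)) (np.float64(241.2275471346672), np.float64(148.00962640553087))
```

View pics/w1.png

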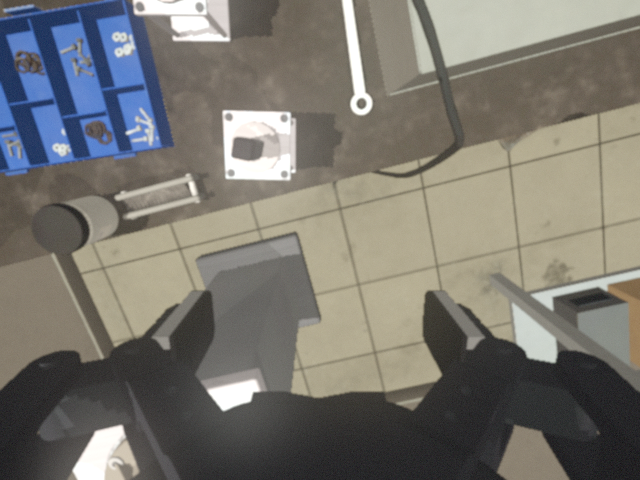

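The wrist picture shows the stand plate around (258,146) with the handle at (247,148), slightly turned relative to the plate. I measure both there.

```bash
python3 - <<'E'
from h import *
f=pickle.load(open('w1.pkl','rb'));im=f['frame']
x0,y0=212,100
c=cv2.cvtColor(im[y0:195,x0:310],cv2.COLOR_RGB2GRAY)
n,l,st,ce=cv2.connectedComponentsWithStats((c<95).astype(np.uint8))
for i in range(1,n):
    if st[i,4]>8: print(st[i],(ce[i]+[x0,y0]).round(1))
h=cv2.inRange(c,0,60);cn=max([k for k in cv2.findContours(h[:, :70],0,1)[0] if cv2.contourArea(k)<1200],key=cv2.contourArea);r=cv2.minAreaRect(cn);print('rect',r,r[0][0]+x0,r[0][1]+y0)
cv2.imwrite('pics/w1c.png',cv2.resize(im[y0:195,x0:310,::-1],None,fx=6,fy=6,interpolation=cv2.INTER_CUBIC))
E
```

```text
Traceback (most recent call last):
ValueError: max() iterable argument is empty
```

```bash
python3 - <<'E'
from h import *
f=pickle.load(open('w1.pkl','rb'));im=f['frame']
x0,y0=212,100
c=cv2.cvtColor(im[y0:195,x0:310],cv2.COLOR_RGB2GRAY)
cv2.imwrite('pics/w1c.png',cv2.resize(im[y0:195,x0:310,::-1],None,fx=6,fy=6,interpolation=cv2.INTER_CUBIC))
print(c[40:60,15:45:2])
h=cv2.inRange(c[30:65,14:46],0,70);cn=max(cv2.findContours(h,0,1)[0],key=cv2.contourArea);r=cv2.minAreaRect(cn);print('rect',r,r[0][0]+x0+14,r[0][1]+y0+30)
E
```

```text
[[255 255 249 180 116 118 118 117 116 116 115 115 111 116 126]
 [255 255 249 172 118 117 122 120 114 115 117 114 113 114 119]
 [255 255 249 165 117 118 118 119 122 119 119 113 116 111 113]
 [255 255 249 161 115 122 119 116 118 119 123 123 115 112 112]
 [255 255 249 154 117 116 119 118 122 117 119 121 118 112 114]
 [255 255 245 154 117 117 123 118 118 120 124 120 117 108 113]
 [255 255 239 145 114 118 119 116 122 120 117 121 113 114 111]
 [255 255 236 135 118 117 119 120 121 122 123 120 116 111 117]
 [255 255 229 132 121 122 123 123 121 122 123 120 117 111 117]
 [255 255 224 128 122 123 118 121 121 117 118 120 113 113 116]
 [255 255 219 126 124 124 121 119 126 119 123 117 114 111 117]
 [255 255 216 125 119 121 122 121 124 120 119 120 115 112 116]
 [255 255 210 121 122 124 124 121 125 121 124 118 111 112 119]
 [255 255 201 124 123 119 121 123 121 124 124 119 114 114 115]
 [255 255 195 120 120 120 120 124 126 121 123 123 112 110 113]
 [255 255 201 121 120 120 121 125 122 126 124 122 113 112 115]
 [255 255 221 134 121 120 119 120 122 120 119 123 110 114 114]
 [255 255 249 187 150 130 120 121 125 122 123 120 112 114 116]
 [255 255 255 238 207 188 158 135 124 121 122 116 111 116 124]
 [255 255 255 255 247 239 212 189 164 139 127 123 126 131 154]]Traceback (most recent call last):
  File "<stdin>", line 7, in <module>
ValueError: max() iterable argument is empty
```

View pics/w1c.png

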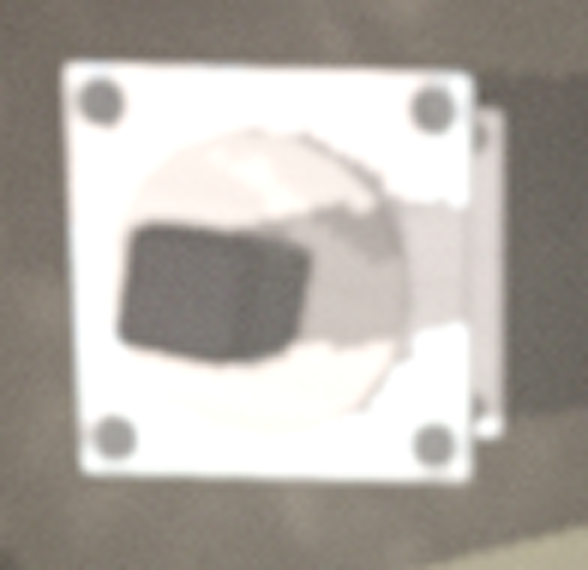

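Handle top-face corners in the crop are about (138,226), (242,233), (228,361) and (120,340). The collar is centred near (264,278) and the screws are at (102,102), (433,110), (434,445) and (114,437).

```bash
python3 - <<'E'
from h import *
f=pickle.load(open('w1.pkl','rb'))
P=lambda l,z:np.array([plane(f,212+u/6-.4,100+v/6-.4,z) for u,v in l])
S=P([(102,102),(433,110),(434,445),(114,437)],.085);H=P([(138,226),(242,233),(228,361),(120,340)],.147)
for n,A in(('screws',S),('handle',H)):
    print(n,A.mean(0).round(4),np.linalg.norm(A-np.roll(A,1,0),axis=1).round(4),[np.degrees(np.arctan2(*(A[(i+1)%4]-A[i])[[1,0]])).round(1) for i in range(4)])
print('collar',P([(264,278)],.091).round(4))
print(f['frame'].shape)
go([*H.mean(0)[:2],.20],-20)
E
```

```text
screws [ 0.4496 -0.2674  0.085 ] [0.0498 0.0498 0.0499 0.0502] [np.float64(-105.7), np.float64(164.4), np.float64(74.2), np.float64(-16.0)]
handle [ 0.4489 -0.2665  0.147 ] [0.0142 0.0129 0.0158 0.0137] [np.float64(-108.1), np.float64(156.4), np.float64(64.8), np.float64(-27.1)]
collar [[ 0.4495 -0.2674  0.091 ]]
(480, 640, 3)
clk 1.025 tcp [ 0.374  -0.3093  0.3013] xaxis yaw -14.49 F [-0.09 -0.4  -0.37] w 0.0851
shift [0.2472, -0.2409, 0.4053] turn [0.0, -0.0, 0.0306]
```

Call:
apply_moves(rows=[[[0.247,-0.241,0.2],[0,0,0.042]],[[0.247,-0.241,0.4],[0,0,0.042]],[[0.247,-0.241,0.4],[0,0,0.042]],[[0.247,-0.241,0.4],[0,0,0.042]]])

```text
clock: 1.52
tcp_pos: [0.4476, -0.2688, 0.2009]
orientation: [3.082, -0.607, -0.003]
contact_force: [-0.2, -0.9, 0.7]
grip_width: 0.0853
gripper_force: 0.0
```

```bash
python3 -c "
from h import *
go([.449,-.267,.128],-22)"
```

```text
clk 1.525 tcp [ 0.4476 -0.2688  0.2009] xaxis yaw -22.29 F [-0.25 -0.91  0.73] w 0.0853
shift [0.003, -0.0089, 0.2915] turn [0.0002, 0.0007, -0.0016]
```

Call:
apply_moves(rows=[[[0.003,-0.008,0.15],[0,0,0]],[[0.003,-0.008,0.29],[0,0,0]],[[0.003,-0.008,0.29],[0,0,0]],[[0.003,-0.008,0.29],[0,0,0]]])

```text
clock: 2.02
tcp_pos: [0.4508, -0.2676, 0.131]
orientation: [3.081, -0.607, 0.005]
contact_force: [0.2, 0.2, 0.4]
grip_width: 0.0855
gripper_force: 0.0
```

Call:
apply_moves(rows=[[[0,0,0],[0,0,0]],[[0,0,0],[0,0,0]],[[0,0,0],[0,0,0]],[[0,0,0],[0,0,0]],[[0,0,0],[0,0,0]],[[0,0,0],[0,0,0]],[[0,0,0],[0,0,0]],[[0,0,0],[0,0,0]]], jaw=-0.7, newtons=40)

```text
clock: 3.02
tcp_pos: [0.4502, -0.266, 0.1291]
orientation: [3.083, -0.605, 0.0]
contact_force: [-1.0, 1.7, 5.1]
grip_width: 0.0158
gripper_force: 39.5
```

```bash
python3 -c "
from h import *
go([.449,-.267,.25],-22)
f=save('wrist','w2')"
```

```text
clk 3.025 tcp [ 0.4502 -0.266   0.1291] xaxis yaw -22.2 F [-0.97  1.65  5.13] w 0.0158
shift [-0.0028, 0.0056, -0.4838] turn [-0.0, -0.0001, -0.0011]
```

View pics/w2.png

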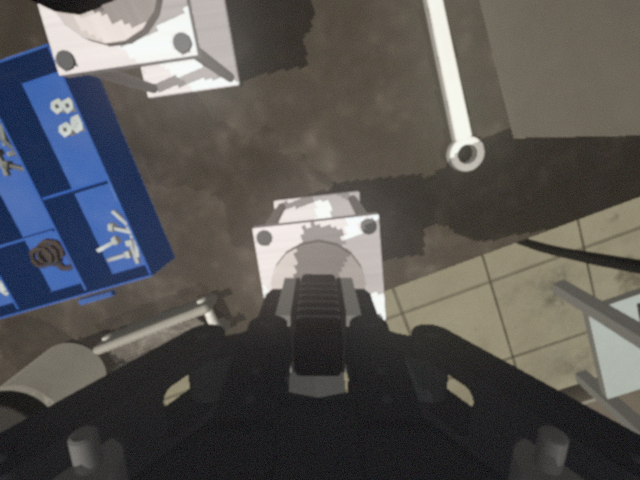

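The wrist picture shows both pads flat on the handle at (318,320), opening 15.8 mm, with the pin still seated. The grasp is good, so I lift.

Call:
apply_moves(rows=[[[0,0,-0.12],[0,0,0]],[[0,0,-0.3],[0,0,0]],[[0,0,-0.5],[0,0,0]],[[0,0,-0.5],[0,0,0]],[[0,0,-0.5],[0,0,0]]], newtons=60)

```text
clock: 3.7
tcp_pos: [0.4494, -0.2657, 0.2528]
orientation: [-3.082, 0.605, 0.002]
contact_force: [0.2, -0.7, -1.2]
grip_width: 0.0154
gripper_force: 58.5
```

```bash
python3 -c "
from h import *
go([.439,.225,.255],-22)"
```

```text
clk 3.7 tcp [ 0.4494 -0.2657  0.2528] xaxis yaw -22.2 F [ 0.25 -0.72 -1.23] w 0.0154
shift [-0.7803, -1.8014, -0.0075] turn [-0.0, 0.0004, -0.0011]
```

Two calls of half each, smoothly enough (about 45 mm per row).

Call:
apply_moves(rows=[[[-0.04,-0.1,0],[0,0,0]],[[-0.12,-0.28,0],[0,0,0]],[[-0.2,-0.46,0],[0,0,0]],[[-0.28,-0.64,0],[0,0,0]],[[-0.36,-0.82,0],[0,0,0]],[[-0.43,-0.98,0],[0,0,0]]])

```text
clock: 4.45
tcp_pos: [0.4417, 0.0032, 0.252]
orientation: [3.082, -0.604, -0.005]
contact_force: [0.6, -0.1, -0.7]
grip_width: 0.0156
gripper_force: 58.5
```

Call:
apply_moves(rows=[[[-0.08,-0.18,0],[0,0,0]],[[-0.16,-0.36,0],[0,0,0]],[[-0.24,-0.54,0],[0,0,0]],[[-0.31,-0.7,0],[0,0,0]],[[-0.34,-0.79,0],[0,0,0]],[[-0.35,-0.81,0],[0,0,0]],[[-0.35,-0.81,0],[0,0,0]],[[-0.35,-0.81,0],[0,0,0]]])

```text
clock: 5.45
tcp_pos: [0.4386, 0.2204, 0.2532]
orientation: [3.081, -0.608, -0.001]
contact_force: [-0.1, 0.7, -1.4]
grip_width: 0.0154
gripper_force: 58.5
```

```bash
python3 -c "
from h import *
f=save('wrist','w3')
go([.5037,.1992,.255],-22)
print(proj(f,[.5037,.1992,.08]))
save('scene','s3');save('top','t3')
a=f['frame'][:,:,::-1];b=cv2.imread('pics/scene0.png')
s=cv2.imread('pics/s3.png')
cv2.imwrite('pics/v3.png',np.vstack([cv2.resize(a,(800,600))[:300],cv2.resize(s[120:300,80:400],(533,300)) if 0 else np.hstack([cv2.resize(s[120:300,80:400],(533,300)),np.zeros((300,267,3),np.uint8)])]))"
```

```text
clk 5.5 tcp [0.4387 0.2205 0.2535] xaxis yaw -22.31 F [ 0.04  0.49 -1.47] w 0.0156
shift [0.2728, -0.0197, -0.0061] turn [0.0003, 0.0, -0.0017]
(np.float64(311.9655229679477), np.float64(138.36619428392055))
```

View pics/v3.png

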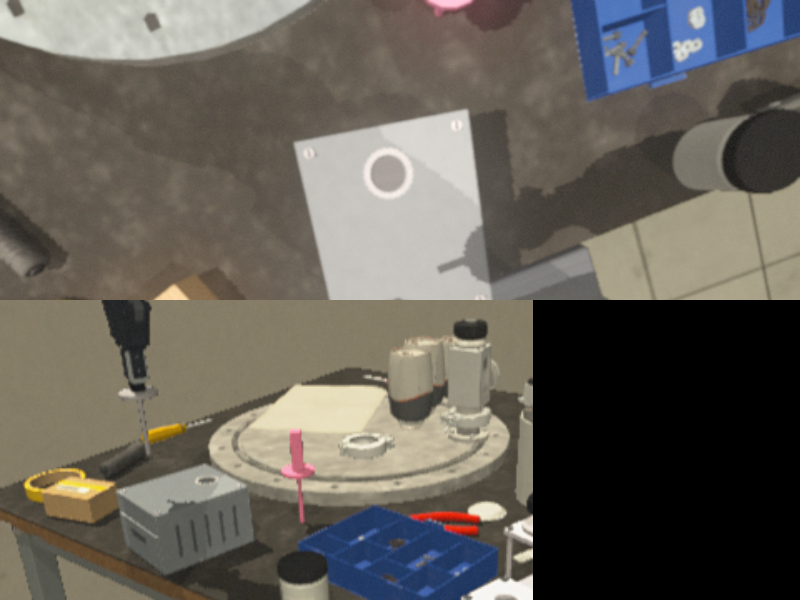

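Wrist picture: the hole is at native (310,138), matching the earlier estimate. Scene picture: the pin hangs upright with its tip near native (169,214). I check the tip offset.

```bash
python3 - <<'E'
from h import *
s=pickle.load(open('s3.pkl','rb'));w=pickle.load(open('w3.pkl','rb'))
print('hole',plane(w,310.0,138.0,.08))
for z in(.1345,.2095):print(proj(s,[.4387,.2205,z]))
print('seen tip',168.8,214,'collar c',80+139/1.667,120+93/1.667)
E
python3 -c "
import cv2
a=cv2.imread('pics/s3.png')[160:225,135:195];b=cv2.imread('pics/t3.png')[225:330,150:260]
import numpy as np
cv2.imwrite('pics/v4.png',cv2.resize(a,(540,585),interpolation=cv2.INTER_CUBIC))"
```

```text
hole [0.50455591 0.20054258 0.08      ]
(np.float64(169.84949601156856), np.float64(211.80535013131197))
(np.float64(163.8971430309605), np.float64(176.6318300885413))
seen tip 168.8 214 collar c 163.38332333533293 175.7888422315537
```

View pics/v4.png

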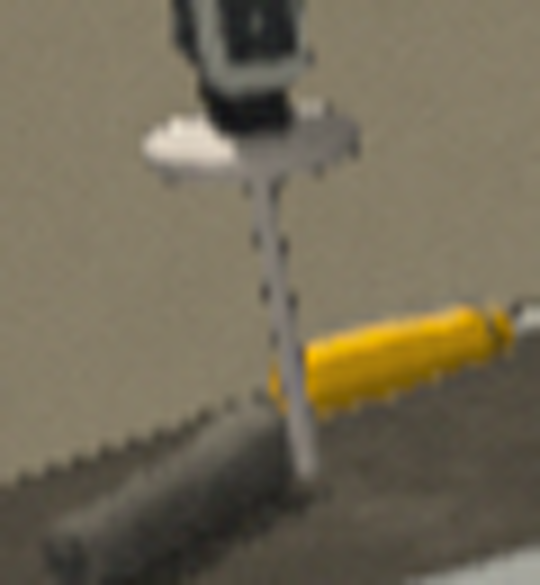

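The tip is at (169,213) as expected, so the pin is straight. Moving over the hole.

```bash
python3 -c "
from h import *
go([.504,.200,.2535],-22)"
```

```text
clk 5.6 tcp [0.4388 0.221  0.2538] xaxis yaw -22.29 F [-0.05 -0.52 -1.35] w 0.015
shift [0.2731, -0.0212, 0.0012] turn [0.0001, -0.0001, -0.0016]
```

Call:
apply_moves(rows=[[[0.08,-0.006,0],[0,0,0]],[[0.19,-0.014,0],[0,0,0]],[[0.25,-0.02,0],[0,0,0]],[[0.273,-0.021,0],[0,0,0]],[[0.273,-0.021,0],[0,0,0]],[[0.273,-0.021,0],[0,0,0]]])

```text
clock: 6.35
tcp_pos: [0.5031, 0.2016, 0.2538]
orientation: [3.083, -0.603, -0.0]
contact_force: [0.7, -0.3, -1.1]
grip_width: 0.015
gripper_force: 58.6
```

```bash
python3 -c "
from h import *
go([.504,.200,.185],-22)
s=save('scene','s5')
p=telemetry.get_obs()['tcp_pos']
print(proj(s,p-[0,0,.119]),proj(s,[.504,.2,.08]))"
```

```text
clk 6.35 tcp [0.5031 0.2016 0.2538] xaxis yaw -22.14 F [ 0.66 -0.34 -1.1 ] w 0.015
shift [0.0057, 0.0045, 0.2753] turn [0.0, 0.0001, -0.0008]
(np.float64(200.05403022431494), np.float64(204.22553466632456)) (np.float64(204.06688365369035), np.float64(227.69018488471212))
```

Descend to tip 14 mm inside the hole, checking the force.

Call:
apply_moves(rows=[[[0.005,0.004,0.08],[0,0,0]],[[0.005,0.004,0.16],[0,0,0]],[[0.005,0.004,0.22],[0,0,0]],[[0.005,0.004,0.276],[0,0,0]],[[0.005,0.004,0.276],[0,0,0]],[[0.005,0.004,0.276],[0,0,0]]])

```text
clock: 7.15
tcp_pos: [0.5049, 0.2, 0.1853]
orientation: [-3.082, 0.605, -0.001]
contact_force: [0.7, 0.2, -1.0]
grip_width: 0.0155
gripper_force: 58.6
```

```bash
python3 -c "
from h import *
go([.504,.200,.133],-22)
s=save('scene','s6')
cv2.imwrite('pics/v6.png',cv2.resize(s['frame'][150:300,130:290,::-1],(640,600)))"
```

```text
clk 7.15 tcp [0.5049 0.2    0.1853] xaxis yaw -22.2 F [ 0.7   0.19 -0.97] w 0.0155
shift [-0.0035, 0.0014, 0.2091] turn [-0.0002, -0.0002, -0.0011]
```

View pics/v6.png

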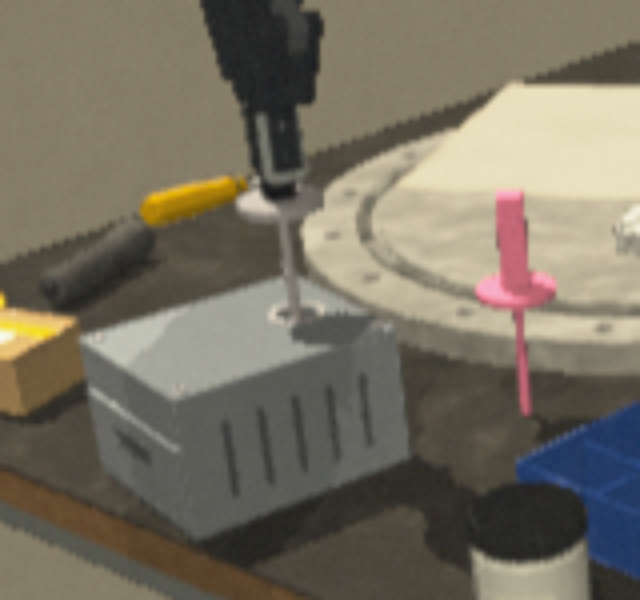

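The picture shows the rod entering the hole at crop (293,318), and no contact force. Push to 66 mm depth and wait.

Call:
apply_moves(rows=[[[-0.003,0,0.06],[0,0,0]],[[-0.003,0,0.12],[0,0,0]],[[-0.003,0,0.16],[0,0,0]],[[-0.003,0,0.19],[0,0,0]],[[-0.003,0,0.21],[0,0,0]],[[-0.003,0,0.21],[0,0,0]],[[-0.003,0,0.21],[0,0,0]],[[-0.003,0,0.21],[0,0,0]],[[-0.003,0,0.21],[0,0,0]]])

```text
clock: 8.32
tcp_pos: [0.504, 0.2, 0.1325]
orientation: [-3.083, 0.605, -0.0]
contact_force: [-2.1, -0.6, 2.7]
grip_width: 0.0153
gripper_force: 59.0
```

```bash
python3 -c "
from h import *
go([.504,.200,.255],-22)
s=save('scene','s7')
d=cv2.absdiff(s['frame'],pickle.load(open('s6.pkl','rb'))['frame']).max(2)[235:300,100:190]
print((d>40).sum(), cv2.boundingRect((d>40).astype(np.uint8)))
cv2.imwrite('pics/v7.png',cv2.resize(s['frame'][150:300,130:290,::-1],(640,600)))"
```

```text
clk 8.325 tcp [0.504  0.2    0.1325] xaxis yaw -22.2 F [-2.06 -0.63  2.73] w 0.0153
shift [0.0002, -0.0001, -0.49] turn [-0.0001, -0.0001, -0.0011]
1121 (24, 12, 53, 43)
```

View pics/v7.png

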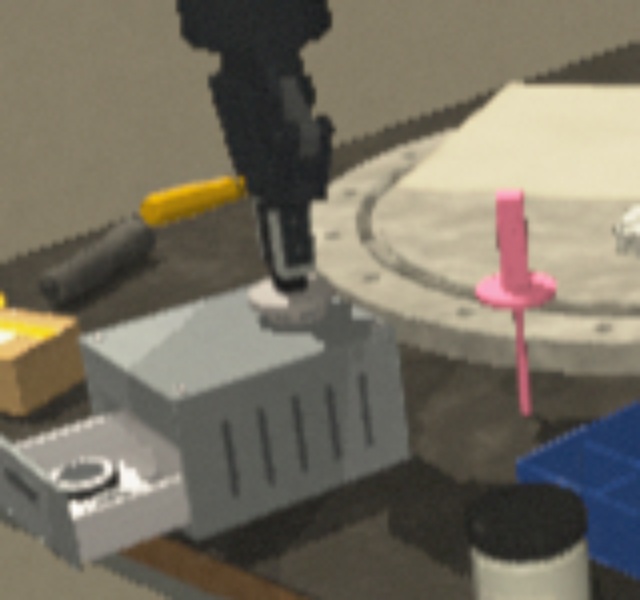

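The tray is fully out at crop (90,490). Withdraw and carry the pin back.

Call:
apply_moves(rows=[[[0,0,-0.08],[0,0,0]],[[0,0,-0.24],[0,0,0]],[[0,0,-0.4],[0,0,0]],[[0,0,-0.49],[0,0,0]],[[0,0,-0.49],[0,0,0]],[[0,0,-0.49],[0,0,0]]])

```text
clock: 9.12
tcp_pos: [0.5034, 0.1997, 0.2535]
orientation: [3.082, -0.605, -0.002]
contact_force: [0.1, -0.2, -1.4]
grip_width: 0.0155
gripper_force: 58.5
```

```bash
python3 -c "
from h import *
go([.450,-.267,.255],-22.2)"
```

```text
clk 9.125 tcp [0.5034 0.1997 0.2535] xaxis yaw -22.2 F [ 0.08 -0.18 -1.36] w 0.0155
shift [0.5074, 1.8091, -0.0045] turn [0.0003, 0.0003, 0.0]
```

Call:
apply_moves(rows=[[[0.03,0.1,0],[0,0,0]],[[0.08,0.28,0],[0,0,0]],[[0.13,0.46,0],[0,0,0]],[[0.18,0.64,0],[0,0,0]],[[0.23,0.82,0],[0,0,0]],[[0.28,1.0,0],[0,0,0]]])

```text
clock: 9.88
tcp_pos: [0.4732, -0.0594, 0.2533]
orientation: [3.083, -0.605, -0.003]
contact_force: [-0.3, -0.8, -1.7]
grip_width: 0.0152
gripper_force: 58.6
```

Call:
apply_moves(rows=[[[0.05,0.18,0],[0,0,0]],[[0.1,0.36,0],[0,0,0]],[[0.15,0.53,0],[0,0,0]],[[0.19,0.68,0],[0,0,0]],[[0.22,0.78,0],[0,0,0]],[[0.227,0.809,0],[0,0,0]],[[0.227,0.809,0],[0,0,0]],[[0.227,0.809,0],[0,0,0]]])

```text
clock: 10.88
tcp_pos: [0.4507, -0.265, 0.2544]
orientation: [-3.083, 0.601, 0.001]
contact_force: [-0.6, -0.3, -1.1]
grip_width: 0.0153
gripper_force: 58.6
```

```bash
python3 -c "
from h import *
s=save('scene','s8')
go([.450,-.267,.180],-22.2)
p=telemetry.get_obs()['tcp_pos'];u,v=map(int,proj(s,p-[0,0,.119]));print(u,v,proj(s,p-[0,0,.05]))
g=cv2.cvtColor(s['frame'],7).astype(int)
b=cv2.cvtColor(pickle.load(open('scene0.pkl','rb'))['frame'],7).astype(int)
for r in range(v-30,v+10,4):print(r,np.where(abs(g-b)[r,u-25:u+25]>35)[0]+u-25)"
```

```text
clk 10.925 tcp [ 0.4507 -0.2652  0.2546] xaxis yaw -22.08 F [-0.57  0.17 -1.56] w 0.0156
shift [0.0002, 0.008, 0.2985] turn [-0.0001, 0.0001, 0.0007]
384 269 (np.float64(386.9417238417461), np.float64(227.1635816540629))
239 [383 384 385 386]
243 [383 384 385 386]
247 [382 383 385]
251 [382 383 384 385]
255 [382 383 384 385]
259 []
263 [381 382 383 384 385 386 387]
267 [378 379 380 381 382 383 384 385 386 387 388 389 390]
271 [381 382 383 384 385 386 387 388 389 390]
275 [380 384 385 386 387 388 389 390 391]
```

Call:
apply_moves(rows=[[[0,0.006,0.06],[0,0,0]],[[0,0.006,0.14],[0,0,0]],[[0,0.006,0.22],[0,0,0]],[[0,0.006,0.3],[0,0,0]],[[0,0.006,0.36],[0,0,0]],[[0,0.006,0.36],[0,0,0]],[[0,0.006,0.36],[0,0,0]]])

```text
clock: 11.8
tcp_pos: [0.4502, -0.2681, 0.1652]
orientation: [3.083, -0.605, 0.001]
contact_force: [-0.2, -0.1, -0.6]
grip_width: 0.0154
gripper_force: 58.6
```

```bash
python3 -c "
from h import *
go([.450,-.267,.130],-22.2)"
```

```text
clk 11.8 tcp [ 0.4502 -0.2681  0.1652] xaxis yaw -22.19 F [-0.22 -0.08 -0.6 ] w 0.0154
shift [-0.0024, -0.0039, 0.1407] turn [0.0, -0.0002, 0.0]
```

Call:
apply_moves(rows=[[[-0.001,-0.003,0.05],[0,0,0]],[[-0.001,-0.003,0.1],[0,0,0]],[[-0.001,-0.003,0.13],[0,0,0]],[[-0.001,-0.003,0.14],[0,0,0]],[[-0.001,-0.003,0.14],[0,0,0]],[[-0.001,-0.003,0.14],[0,0,0]]])

```text
clock: 12.55
tcp_pos: [0.4501, -0.2674, 0.13]
orientation: [3.083, -0.605, 0.001]
contact_force: [0.0, -0.7, -1.0]
grip_width: 0.0152
gripper_force: 58.9
```

Call:
apply_moves(rows=[[[0,0,0.003],[0,0,0]],[[0,0,0.006],[0,0,0]],[[0,0,0.006],[0,0,0]],[[0,0,0.006],[0,0,0]]])

```text
clock: 13.05
tcp_pos: [0.4501, -0.2673, 0.1291]
orientation: [3.083, -0.605, 0.001]
contact_force: [-2.4, 1.4, 6.7]
grip_width: 0.015
gripper_force: 59.8
```

Contact at the same height at which it was gripped: seated. Open gently, then rise.

Call:
apply_moves(rows=[[[0,0,0],[0,0,0]],[[0,0,0],[0,0,0]],[[0,0,0],[0,0,0]],[[0,0,0],[0,0,0]],[[0,0,0],[0,0,0]],[[0,0,0],[0,0,0]],[[0,0,0],[0,0,0]],[[0,0,0],[0,0,0]]], jaw=1)

```text
clock: 14.05
tcp_pos: [0.4499, -0.2672, 0.1283]
orientation: [-3.083, 0.605, -0.0]
contact_force: [-0.8, -0.1, 0.0]
grip_width: 0.0853
gripper_force: 0.0
```

Call:
apply_moves(rows=[[[0,0,-0.1],[0,0,0]],[[0,0,-0.3],[0,0,0]],[[0,0,-0.5],[0,0,0]],[[0,0,-0.66],[0,0,0]],[[-0.15,0.15,-0.69],[0,0,0]],[[-0.25,0.24,-0.69],[0,0,0]],[[-0.25,0.24,-0.69],[0,0,0]],[[-0.25,0.24,-0.69],[0,0,0]]])

```text
clock: 15.05
tcp_pos: [0.3699, -0.2988, 0.3009]
orientation: [-3.083, 0.604, -0.001]
contact_force: [0.4, -0.2, -0.7]
grip_width: 0.0856
gripper_force: 0.0
```

```bash
python3 - <<'E'
from h import *
go([.45,-.267,.3],-22)
w=save('wrist','w9');s=save('scene','s9')
a=cv2.cvtColor(s['frame'],7);b=cv2.cvtColor(pickle.load(open('scene0.pkl','rb'))['frame'],7)
d=(cv2.absdiff(a,b)>40).astype(np.uint8)[225:365,340:440]
n,l,st,c=cv2.connectedComponentsWithStats(d);print('scene diff near stand',d.sum(),st[1:][st[1:,4]>5].tolist())
for im,t in((a,'now'),(b,'before')):
    m=(im[255:305,368:400]<60).astype(np.uint8);M=cv2.moments(m,True);print(t,M['m00'],M['m10']/M['m00'],M['m01']/M['m00'])
dt=(cv2.absdiff(a,pickle.load(open('s7.pkl','rb'))['frame']@np.array([.299,.587,.114])if 0 else cv2.cvtColor(pickle.load(open('s7.pkl','rb'))['frame'],7))>40)[235:300,125:180];print('tray change since out',dt.sum())
u,v=proj(w,[.449,-.267,.147]);print(u,v)
g=cv2.cvtColor(w['frame'],7)[int(v)-40:int(v)+40,int(u)-40:int(u)+40]
bl=cv2.connectedComponentsWithStats((g<135).astype(np.uint8));print(bl[2].tolist()[:8],bl[3].round(1).tolist()[:8])
E
```

```text
clk 15.05 tcp [ 0.3699 -0.2988  0.3009] xaxis yaw -22.17 F [ 0.42 -0.23 -0.67] w 0.0856
shift [0.2486, -0.2388, 0.004] turn [-0.0001, -0.0002, -0.001]
scene diff near stand 354 [[36, 64, 1, 7, 7], [50, 65, 1, 6, 6], [38, 71, 6, 5, 13], [28, 72, 5, 8, 9], [45, 76, 7, 4, 14], [52, 77, 11, 8, 35], [39, 104, 1, 10, 10], [45, 110, 22, 21, 202], [22, 116, 18, 12, 37]]
now 591.0 13.101522842639595 24.489001692047378
before 621.0 12.497584541062801 24.29951690821256
tray change since out 1
239.68328191995028 148.12072285556553
[[16, 0, 64, 80, 3922], [0, 0, 67, 80, 1870], [32, 31, 30, 20, 530], [78, 71, 2, 4, 5], [60, 73, 1, 1, 1], [75, 73, 1, 1, 1], [37, 75, 13, 5, 42], [50, 74, 10, 6, 23]] [[51.1, 38.8], [12.7, 39.2], [46.4, 40.2], [78.8, 72.6], [60.0, 73.0], [75.0, 73.0], [43.2, 77.2], [54.9, 76.2]]
```

The handle is within 1 px of its starting image position at the same height, the tray is still out, and the robot is clear.

```bash
python3 -c "
from bench import job
print(job.hand_in())"
```

```text
the job is handed in; nothing more can be done
None
```

The latch tripped and the tray sprang fully out; the pin is back upright in its stand, seated on its collar, the gripper is clear, and the job was handed in at about 15 s.

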